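Set a flatted drive shaft in its V-fixture and clamp it

TASK

The drive shaft with the red star handle lies in the V-supports of the fixture. Without lifting it out of the V-supports, roll it there until its blue-inked flat faces straight up and slide it along until its plain end rests against the red end stop; only then swing the yellow clamp over and press it fully shut on the flat. Leave the other things on the bench alone.

Things in the scene. Friction and masses are not known exactly. Their poses are not given: they have to be found in the camera images.
- fixture: Fixture screwed to the bench; origin on the bench under its middle, z up, x level along the V towards the star handle. Base 166 x 110 x 12 mm. Two V-supports (90 degrees, 30 mm long at x = -55 and 55, 86 mm wide, under 80 mm high), gap between. A shaft in the V has its axis at y = 0, 70 mm up. Red end stop at the -x end, 76 mm high. Rest post at y = 43, x = 0, 84 mm high. Nothing stands beyond x = 74.
- stop_face (a point): Point on the inner face (towards +x of the fixture) of the red end stop, on the shaft axis. Axes as the fixture's.
- star: The loose part, 0.5 to 0.9 kg: 40 mm aluminium shaft with a star handle fixed on it; they turn as one. Origin on the axis amid the flat's length, straight above the fixture's origin when home; x along the shaft to the star; y, z turn with the roll. Plain end at x = -84 mm. Starts short of home. Stays where left: 1 to 3 N at a ball rolls it, 1.5 to 5 N along the axis slides it.
- star_hub (a point): Centre of the star handle, on the shaft axis 90 mm from the part's origin; axes as the star's. Hub 36 mm in diameter, 28 mm long. Four spokes 11 mm thick point along +z, +y, -z, -y of this frame, each ending in a red ball of 18 mm diameter with its centre 48 mm from the axis. The star clears the V-supports and the bench as it turns.
- boss_end (a point): Centre of the outer end face of the steel boss (26 mm in diameter, 13 mm long beyond the hub), on the shaft axis, 119 mm from the part's origin; axes as the star's. A place to push the part along the V.
- flat (a point): Centre of the milled flat, inked blue, 44 mm long, 28 mm wide, 14 mm from the shaft's axis, in the gap between the V-supports. Its z axis points straight out of the flat, x along the shaft towards the star. Its direction relative to the spokes differs from start to start.
- clamp (a joint): Angle of the yellow swing clamp, rad: 0 = shut (level across the shaft in the middle of the gap), grows as it opens, to 2.3; 1.57 is upright, more leans back over the hinge side. Stiff hinge: it stays where left and takes 2 to 5 N at the knob. It reaches 0 only when the flat is up and the part near home.
- clamp_hinge (a point): Point on the clamp's hinge axis, at fixture x = 0, y = -44 mm, 90.5 mm above the bench, between two posts 100 mm high at x = -18 and 18; axes as the fixture's. The clamp turns about x. Its arm, 24 mm wide, 12 mm thick, points along the fixture's +y when shut, straight up at 1.57.
- clamp_knob (a point): Centre of the black ball knob of 22 mm diameter at the end of the clamp arm, 100 mm from the hinge axis; its y axis points along the arm away from the hinge.
- relay_a: Bystander: grey and orange module 45 x 75 x 71 mm, origin under its middle. Leave alone.
- relay_b: Bystander: grey and orange module 70 x 75 x 71 mm, origin under its middle. Leave alone.
- psu: Bystander: grey module 55 x 75 x 71 mm, origin under its middle. Leave alone.
- driver: Bystander: red screwdriver lying on the bench. Leave alone.
- bin: Bystander: blue open bin 120 x 160 x 70 mm. Leave alone.
- collar: Bystander: steel collar 48 mm in diameter, 14 mm high. Leave alone.
- spray: Bystander: spray can 52 mm in diameter, 150 mm high. Leave alone.
Mind the look-alikes: they are no part of the job. Leave any green look-alike of the fixture alone.

How it is judged:
By the outcome, as a careful person would: the job done as asked, in the order asked, and still so for the second after the job is handed in, with the robot touching nothing.
It also fails if it takes over 72 s, if anything falls off the work surface, if the arm or the gripper's body presses on something with over 40 N, if the wrist force passes 120 N, or if a joint passes its speed limit or range.

ROBOT

A 6-joint arm with a two-finger parallel gripper is mounted at the origin on the work surface. World frame = base frame: x ahead of the robot, y to its left, z up, the work surface at z = 0. Lengths are in mm, angles in rad, forces in N, time in s.
With the tool pointing down it reaches from about 300 to 775 mm from the base axis. Payload 14.6 kg.
Tool frame: the origin (TCP) lies on the centre line of the jaws, within the pads' length; the fingertips stand 8 mm ahead of it and the grasp point (between the pads) lies 11 mm behind it; z points along the fingers, y is the direction in which the jaws open and shut (so a half turn about z gives the same grasp; the last joint's range is limited). The gripper opens to 94 mm and grips with 3 to 60 N. Pads are 16 mm wide; open, the fingers measure 119 mm over their backs; the gripper's body (75 mm by 177 mm) begins 78 mm behind the grasp point.
Start: joints at [1.282, 0.3, 1.521, -0, 1.321, -0.067], TCP at [120.99, 536.517, 213.446] pointing down, gripper open.
Joint ranges: [-3.03, 3.03], [-0.79, 2.21], [0.23, 2.52], [-1.04, 4.18], [0, 3.07], [-2.55, 2.55]. Speed limits (rad/s): [2.22, 2.22, 2.57, 3.14, 3.14, 3.14].

INTERFACE

Orientations are given as [roll, pitch, yaw] about the fixed x, y, z axes, in that order (R = Rz(yaw) Ry(pitch) Rx(roll)).
In Python, from cell import read_state, cams, manip gives the robot as it stands.
- The arm moves only by the shell command python3 -m handwheel 'ROWS' [OPENING] [FORCE]. ROWS is JSON, a list of rows, each a list of 4 numbers: the shift along the tool's x, y, z in m, then the turn about the tool's z in degrees. In form: [[dx, dy, dz, turn], ...]. A call has 1 to 5 rows; each row is the pose to reach, as a shift and turn from the pose measured when the call began, along the tool's axes at that moment; what a row does not reach only later rows make up. A row lasts 1/8 s, in which the tool goes at most 62.5 mm and 10.7 degrees, less where a joint would pass 70% of its speed; a pose out of reach is approached as far as the arm can. A call with a gripper value outside its range is refused whole. OPENING is the closure, from 0 (fully open) to 1 (shut), set as the call begins (- or left out, the last holds). The fingers move at their own pace and stop on an object; FORCE is the grip in N (left out, the last holds). Time passes only in rows, so rows that repeat a pose let the fingers close. It gives the time, the measured TCP pose, the force and the opening at its end, in the units of the state.
- read_state(): the state, without advancing time (a new reading comes with each control period).
- cams.camera(name): name is "side" or "top" or "wrist"; returns the picture (420x560x3 uint8, red, green, blue); there is no depth.
- cams.get_calibration(name): a dict with "vertical_fov" (degrees; the focal length in pixels is half the picture's height over the tangent of half this angle, whatever the lens; pixels are square), "cx", "cy" (the principal point, pixels), "R" (3x3) and "t" (3): a world point X has camera coordinates R X + t. Camera axes: x right, y down, z forward; pixel columns grow to the right and rows downward; lengths in mm; the calibration is good to about 2 mm. A picture is of the moment at which its call begins: read the wrist's pose just before it. get_calibration takes no time and is no camera call; for the wrist camera it gives the pose at the moment of the call.
- manip.sign_off(): hands the job in, once; it reports no verdict.
The state is a dict: "clock": time; "joints": joint angles; "qd": joint speeds; "effort": joint torques, N m; "eef_pos": TCP position; "eef_rot": TCP orientation; "wrist_force": force on the tool from outside, world axes, zero at the start; "moment": the same for the moment, N m; "finger_gap": finger opening in mm.
Only numpy, scipy, OpenCV 4.12 (cv2) and the standard library are available. Lean on these libraries where they do the work, as an engineer would, in place of code of your own. Each camera call takes 0.05 s, during which the arm holds its last target. There are 200 camera calls.

## Working session

There is one attempt and no reset: what is moved stays moved. The work goes in short steps, Python scripts to look and compute and a shell command to move; the robot and the scene stay as the last step left them, time stands still between calls to the robot, and variables do not carry over. Pictures are saved under pics/ and viewed, about 8 in all and at most 12, crops included, and the job is handed in when it is done.

```bash
mkdir -p pics; ls; cat > h.py <<'E'
import numpy as np,cv2
from cell import read_state,cams,manip
def shot(n,f):
    c=cams.get_calibration(n); im=np.array(cams.camera(n)); cv2.imwrite(f'pics/{f}.png',im[:,:,::-1]); return im,c
def ray(c,u,v):
    f=210/np.tan(np.radians(c['vertical_fov'])/2); R=np.array(c['R']);t=np.array(c['t'])
    d=R.T@np.array([(u-c['cx'])/f,(v-c['cy'])/f,1]); o=-R.T@t; return o,d/np.linalg.norm(d)
def onz(c,u,v,z):
    o,d=ray(c,u,v); return o+d*(z-o[2])/d[2]
def tri(c1,p1,c2,p2):
    o1,d1=ray(c1,*p1);o2,d2=ray(c2,*p2)
    s=np.linalg.lstsq(np.c_[d1,-d2],o2-o1,rcond=None)[0]
    a,b=o1+s[0]*d1,o2+s[1]*d2; return (a+b)/2,np.linalg.norm(a-b)
def proj(c,X):
    f=210/np.tan(np.radians(c['vertical_fov'])/2); x=np.array(c['R'])@np.array(X)+np.array(c['t']); return x[:2]/x[2]*f+[c['cx'],c['cy']]
E
python3 - <<'E'
from h import *
a=[]
for n in ['top','side']:
    im,c=shot(n,n+'0'); print(n,c)
print(read_state())
E
```

```text
pics
top {'vertical_fov': 50.27455978406712, 'cx': 282.39524084042, 'cy': 209.4740445600339, 'R': array([[ 0.02218693, -0.99956362, -0.01950137],
       [-0.98952026, -0.01917183, -0.1431157 ],
       [ 0.14267937,  0.0224723 , -0.98951382]]), 't': array([  14.24592259,  522.41256507, 1112.33144367])}
side {'vertical_fov': 53.20012485245177, 'cx': 280.03709861382714, 'cy': 209.71204977511914, 'R': array([[ 0.94044099, -0.3399172 ,  0.00519936],
       [-0.21887655, -0.61712155, -0.7558135 ],
       [ 0.26012265,  0.70965998, -0.65476631]]), 't': array([-483.4701485 ,  194.75037055,  972.02576628])}
{'clock': 0.1, 'joints': array([ 1.28236058e+00,  3.00417229e-01,  1.52151710e+00,  8.39032553e-06,
        1.32068796e+00, -6.66150759e-02]), 'qd': array([ 0.00038533, -0.00157978, -0.00233146, -0.00053476, -0.00066701,
        0.00022874]), 'effort': array([ 1.83366465e-03, -5.32642508e+01, -3.53283942e+01,  7.09458673e-02,
        2.34556018e-02, -6.42832561e-05]), 'eef_pos': array([120.94839501, 536.30716764, 212.9429358 ]), 'eef_rot': array([-3.14056584e+00, -7.66479939e-05,  2.91976986e+00]), 'wrist_force': array([ 0.04427785, -0.10749729, -0.25562744]), 'moment': array([-0.01154094,  0.00663303,  0.01113845]), 'finger_gap': 94.01780964559916}
```

View pics/top0.png

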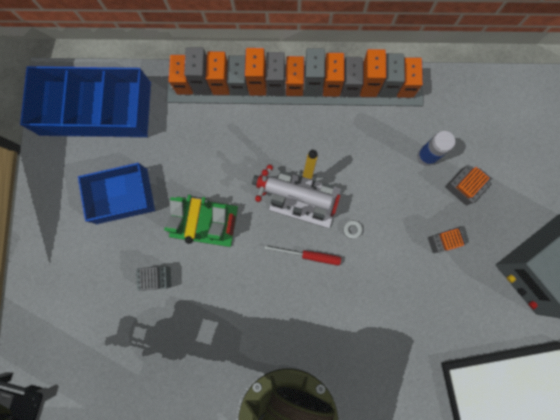

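View pics/side0.png

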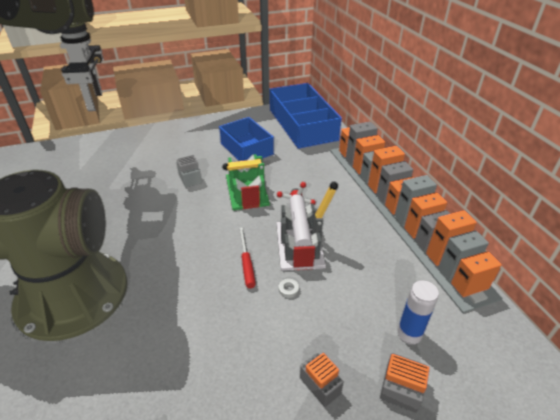

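Top: the real fixture is at about (303,195) px, with the star handle at (262,185), the red stop at (337,203) and the clamp knob at (313,154). The green look-alike is at (205,220). Next I'll measure a first pose and move in for a closer wrist view.

```bash
python3 - <<'E'
from h import *
ct=cams.get_calibration('top');cs=cams.get_calibration('side');cw=cams.get_calibration('wrist')
print('knob',tri(ct,(313,154.5),cs,(334,186)))
a=onz(ct,262,184,70);b=onz(ct,338,204,60);print('star',a,'stop',b,np.degrees(np.arctan2(*(a-b)[1::-1])))
for n in ['top','side']:
    im=cv2.imread(f'pics/{n}0.png'); 
    x0,y0=(235,140) if n=='top' else (255,165)
    cv2.imwrite(f'pics/{n}c.png',cv2.resize(im[y0:y0+110,x0:x0+130],None,fx=5,fy=5,interpolation=cv2.INTER_CUBIC))
im=np.hstack([cv2.imread('pics/topc.png'),cv2.imread('pics/sidec.png')]);cv2.imwrite('pics/both.png',cv2.resize(im,(800,338)))
s=read_state();R=np.array(cw['R']);print('wristcam pos',-R.T@cw['t'],R[2],R[0],cw['vertical_fov'],cw['cx'],cw['cy'])
E
```

```text
knob (array([629.62232024, -45.42706654, 185.48914578]), np.float64(2.6864640245769555))
star [581.19488263  77.2015648   70.        ] stop [ 535.42506672 -115.08950404   60.        ] 76.61138569221505
wristcam pos [ 49.0195683  551.98372084 383.26110495] [ 0.24762896 -0.05633355 -0.96721581] [ 2.20819452e-01  9.75314665e-01 -2.70518394e-04] 58.73269301701642 281.59159495175527 210.77588761586443
```

View pics/both.png

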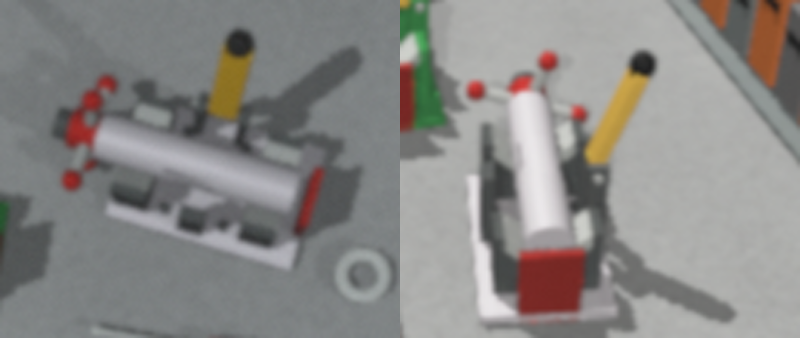

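In the enlarged crop the shaft axis runs at a yaw of about 76.6° and the clamp is at about 1.9 rad. No blue shows from either camera, so the flat faces down or towards the hidden side. I'll move to a wrist view from the robot side.

```bash
cat >> h.py <<'E'
from scipy.spatial.transform import Rotation as Ro
TH=np.radians(76.6); C=np.array([556.,-27,0])
def fx(p): # fixture->world
    c,s=np.cos(TH),np.sin(TH); p=np.array(p,float); return C+np.array([c*p[0]-s*p[1],s*p[0]+c*p[1],p[2]])
def tofx(w):
    c,s=np.cos(TH),np.sin(TH); d=np.array(w)-C; return np.array([c*d[0]+s*d[1],-s*d[0]+c*d[1],d[2]])
def go(p,phi=None): # fixture target point of TCP; phi = tool-x direction angle in fixture (deg)
    s=read_state(); R=Ro.from_euler('xyz',s['eef_rot']).as_matrix()
    d=R.T@(fx(p)-s['eef_pos'])/1000
    yaw=np.degrees(np.arctan2(R[1,0],R[0,0]))-np.degrees(TH); 
    t=0 if phi is None else -((phi-yaw+180)%360-180)
    print('clock',round(s['clock'],2),'fx',tofx(s['eef_pos']).round(1),'phi',round(yaw%360,1),'-> d',d.round(4),'turn',round(t,1),'F',s['wrist_force'].round(1),'gap',round(s['finger_gap'],1))
E
python3 -m handwheel '[[-0.423,-0.452,-0.022,0],[-0.423,-0.452,-0.022,0],[-0.423,-0.452,-0.022,0],[-0.423,-0.452,-0.022,0],[-0.423,-0.452,-0.022,0]]'
python3 -c "
from h import *
go([0,125,235],90)"
```

```text
clock: 0.72
eef_pos: [279.4, 265.3, 224.5]
eef_rot: [-3.141, 0.0, 2.92]
wrist_force: [1.2, 0.4, 0.6]
finger_gap: 94.0
clock 0.72 fx [220.2 336.8 224.5] phi 90.7 -> d [-0.209  -0.2229 -0.0102] turn 0.7 F [1.2 0.4 0.6] gap 94.0
```

```bash

python3 -m handwheel '[[-0.209,-0.223,-0.01,0],[-0.209,-0.223,-0.01,0],[-0.209,-0.223,-0.01,0],[-0.209,-0.223,-0.01,0],[-0.209,-0.223,-0.01,0]]'; python3 -m handwheel '[[0,0,0,0],[0,0,0,0]]' >/dev/null
python3 -c "
from h import *
shot('wrist','w1')
go([0,125,235],90)
c=cams.get_calibration('wrist')
for p in [(-84,0,70),(90,0,70),(0,0,90),(74,55,0),(0,43,84)]: print(p,proj(c,fx(p)).round())"
```

```text
clock: 1.35
eef_pos: [435.0, -0.3, 234.8]
eef_rot: [-3.141, 0.0, 2.92]
wrist_force: [1.3, 0.4, 0.5]
finger_gap: 94.2
clock 1.65 fx [ -1.6 124.5 234.6] phi 90.7 -> d [ 0.0005  0.0016 -0.0004] turn 0.7 F [ 0.  -0.1 -0.9] gap 94.2
(-84, 0, 70) [199. 316.]
(90, 0, 70) [372. 318.]
(0, 0, 90) [282. 328.]
(74, 55, 0) [347. 243.]
(0, 43, 84) [283. 284.]
```

View pics/w1.png

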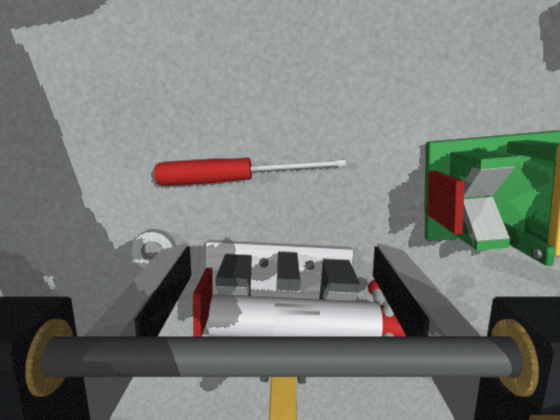

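The fixture pose is confirmed to a few mm: the base corner was predicted at (347,243) and appears at (352,247). No blue shows on the robot side of the shaft, which lies at row ~318. Next I'll turn the tool by 90° and view the star from its end.

```bash

python3 -m handwheel '[[0.0,0.1,0,10.7],[0.06,0.16,0,21.4],[0.124,0.202,0,32],[0.124,0.202,0,42.7],[0.124,0.202,0,53.4]]'>/dev/null
python3 -c "
from h import *
go([200,0,235],0)"
```

```text
clock 2.27 fx [200.4 253.5 234.8] phi 43.7 -> d [-0.1755  0.1828 -0.0002] turn 43.7 F [0.9 0.3 0.4] gap 94.1
```

```bash

python3 -m handwheel '[[-0.044,0.046,0,10.7],[-0.088,0.092,0,21.4],[-0.132,0.138,0,32],[-0.1755,0.183,0,42.7],[-0.1755,0.183,0,43.7]]'>/dev/null
python3 -m handwheel '[[0,0,0,0],[0,0,0,0]]' >/dev/null
python3 -c "
from h import *
shot('wrist','w2')
go([200,0,235],0)
c=cams.get_calibration('wrist')
for p in [(90,0,70),(119,0,70),(95,48,70),(95,0,118)]: print(p,proj(c,fx(p)).round())"
```

```text
clock 3.2 fx [201.3  -0.3 233.3] phi 360.0 -> d [-0.0013 -0.0003 -0.0017] turn -0.0 F [-0.5 -0.3 -0. ] gap 93.9
(90, 0, 70) [282. 305.]
(119, 0, 70) [282. 278.]
(95, 48, 70) [233. 301.]
(95, 0, 118) [282. 328.]
```

View pics/w2.png

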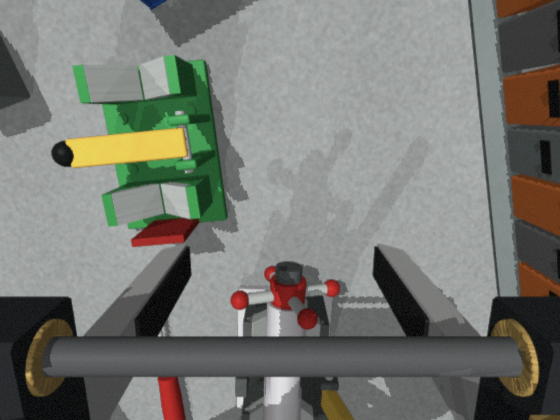

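Star end-on view: the balls are at about (240,300), (307,319), (333,288) and (271,272), and the boss is at (288,270). The axis sits about 6 px right of the prediction, so I'll refine it.

```bash
python3 - <<'E'
from h import *
im=cv2.imread('pics/w2.png');c=cams.get_calibration('wrist')
b,g,r=[im[:,:,i].astype(int) for i in range(3)]
m=((r>110)&(g<70)&(b<70)).astype(np.uint8);m[:255]=0;m[338:]=0;m[:,:215]=0
e=cv2.erode(m,np.ones((3,3),np.uint8),iterations=1)
n,l,s,ce=cv2.connectedComponentsWithStats(e)
for i in range(1,n):
    if s[i,4]>15: print(s[i],ce[i].round(1))
for X in (92,98,104):
    print(X)
    for p in [(240,300),(307,319),(333,288),(270,272),(288,290)]:
        o,d=ray(c,*p); O=tofx(o);D=tofx(o+d)-O
        q=O+D*(X-O[0])/D[0]; print(p,q.round(1))
# shaft edges per row under the bar
for v in (385,400,415):
    row=im[v,240:330].astype(int).sum(1)//3; print(v,row.tolist()[::3])
cv2.imwrite('pics/w2c.png',cv2.resize(im[250:420,215:355],None,fx=4,fy=4,interpolation=cv2.INTER_CUBIC)[:, :])
E
```

```text
[266 268   8  10  36] [268.8 271.3]
[327 281  11  15 110] [332.3 287.8]
[272 283  21  24 249] [281.6 296.2]
[232 292  14  16 166] [238.8 300. ]
[303 321   9   7  45] [306.6 324.1]
92
(240, 300) [92. 42. 63.]
(307, 319) [ 92.  -23.1  98.8]
(333, 288) [ 92.  -55.1  36.5]
(270, 272) [92.  13.9 -5.2]
(288, 290) [92.  -6.7 41.2]
98
(240, 300) [98.  40.6 74.3]
(307, 319) [ 98.  -22.4 108.9]
(333, 288) [ 98.  -53.3  48.6]
(270, 272) [98.  13.5  8.2]
(288, 290) [98.  -6.5 53.1]
104
(240, 300) [104.   39.2  85.5]
(307, 319) [104.  -21.6 118.9]
(333, 288) [104.  -51.5  60.7]
(270, 272) [104.   13.   21.7]
(288, 290) [104.   -6.3  65. ]
385 [94, 89, 68, 56, 51, 51, 48, 51, 127, 165, 185, 213, 221, 225, 221, 218, 205, 192, 159, 115, 48, 36, 33, 38, 33, 29, 35, 54, 57, 54]
400 [224, 121, 51, 53, 47, 54, 101, 113, 147, 191, 206, 215, 217, 227, 147, 139, 136, 131, 126, 111, 89, 60, 34, 34, 30, 32, 37, 66, 78, 77]
415 [99, 59, 54, 74, 107, 107, 106, 109, 105, 120, 131, 135, 145, 142, 140, 136, 131, 126, 120, 104, 98, 119, 116, 114, 84, 35, 45, 49, 51, 76]
```

View pics/w2c.png

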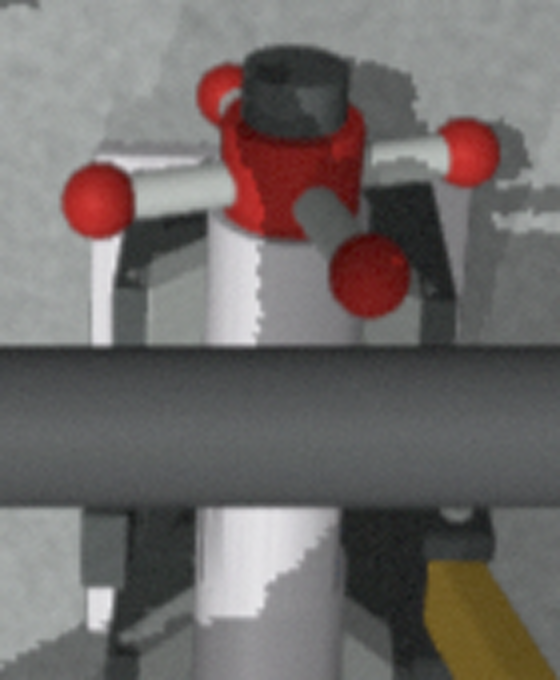

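```bash
python3 - <<'E'
from h import *
c=cams.get_calibration('wrist');s=read_state()
Rt=Ro.from_euler('xyz',s['eef_rot']).as_matrix()
Rct=np.array(c['R'])@Rt; tct=np.array(c['R'])@s['eef_pos']+np.array(c['t'])
np.savez('hand.npz',R=Rct,t=tct)
R1=Ro.from_euler('xyz',[-3.141,0,2.92]).as_matrix(); p1=fx([-1.6,124.5,234.6])
c1=dict(c);c1['R']=Rct@R1.T;c1['t']=tct-c1['R']@p1
print('base corners w1',[tofx(onz(c1,u,v,12)).round(1) for u,v in [(206.5,242),(352,247)]])
ct=cams.get_calibration('top')
# w2 shaft centre: edges at v=385 -> about u 264..300
for v,a,b in [(330,268,305.5),(385,263.5,299)]:
    print(v,[tofx(onz(c,u,v,70)).round(1) for u in (a,(a+b)/2,b)])
im=cv2.imread('pics/w1.png')
for u in (235,260,360): print(u,im[285:338,u].astype(int).sum(1).tolist()[::2])
E
```

```text
base corners w1 [array([-84.5,  57.8,  12. ]), array([77.7, 53.7, 12. ])]
330 [array([62.3, 13.8, 70. ]), array([62.3, -5.1, 70. ]), array([ 62.3, -24. ,  70. ])]
385 [array([-3. , 19.3, 70. ]), array([-3. ,  0.6, 70. ]), array([ -3. , -18.1,  70. ])]
235 [175, 295, 362, 395, 396, 303, 333, 307, 326, 364, 367, 382, 400, 407, 421, 433, 444, 455, 452, 592, 644, 629, 621, 583, 538, 466, 149]
260 [611, 604, 569, 370, 370, 366, 288, 380, 445, 499, 555, 568, 592, 634, 653, 669, 684, 692, 699, 690, 659, 650, 624, 601, 562, 513, 149]
360 [254, 267, 272, 381, 452, 452, 436, 336, 265, 344, 417, 466, 524, 556, 588, 624, 647, 672, 695, 701, 712, 705, 674, 655, 630, 598, 166]
```

Refined measurements: the spokes are at +y+17° and the axis yaw is about 74.3°. The gap to the stop is roughly 10 mm. The flat points downward, so I'll roll with the top ball towards +y, straddling it with the jaws.

```bash
python3 - <<'E'
from h import *
C2=fx([-2,-1,0]); s=open('h.py').read().replace('76.6','74.3').replace('C=np.array([556.,-27,0])',f'C=np.array([{C2[0]:.1f},{C2[1]:.1f},0])'); open('h.py','w').write(s)
E
python3 -c "
from h import *
go([104,-14,200],0);go([104,-14,119],0)"
```

```text
clock 3.2 fx [203.1   8.9 233.3] phi 2.3 -> d [-0.0999  0.019   0.0334] turn 2.3 F [-0.5 -0.3 -0. ] gap 93.9
clock 3.2 fx [203.1   8.9 233.3] phi 2.3 -> d [-0.0998  0.0191  0.1144] turn 2.3 F [-0.5 -0.3 -0. ] gap 93.9
```

```bash

python3 -m handwheel '[[-0.05,0.01,0.02,2.3],[-0.1,0.019,0.033,2.3],[-0.1,0.019,0.033,2.3],[-0.1,0.019,0.033,2.3],[-0.1,0.019,0.033,2.3]]' 0.62 15 >/dev/null
python3 -c "
from h import *
shot('wrist','w3')
go([104,-14,120],0)"
```

```text
clock 3.88 fx [105.  -13.8 200.9] phi 0.1 -> d [-0.0009  0.0003  0.0809] turn 0.1 F [-0.3  0.8 -0.1] gap 43.5
```

View pics/w3.png

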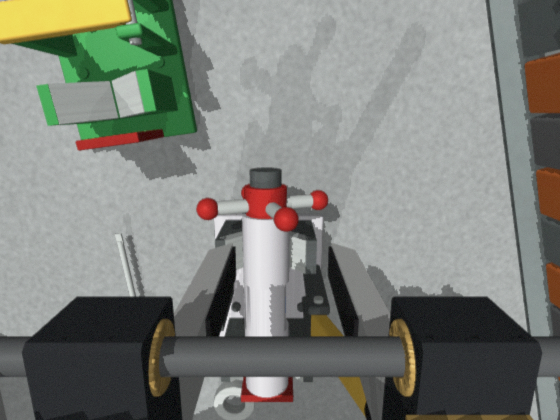

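Here the balls are at (207,209), (286,219) and (318,199), the boss end is at (265,170) and the red stop at (267,388), so I can fit the axis.

```bash
python3 - <<'E'
from h import *
c=cams.get_calibration('wrist')
f=lambda u,v,z:tofx(onz(c,u,v,z)).round(1)
print('ball up',f(286,219,116),'L',f(207,209,84),'R',f(318,199.5,56))
print('boss end top edge z83',f(265,169,83),'shaft 240',f(244,245,70),f(290,245,70),'shaft 320',f(245,320,70),f(286.5,320,70),'stop',f(242,378,76),f(293,378,76))
im=cv2.imread('pics/w3.png')
for v in (235,320): print(im[v,235:300].astype(int).sum(1).tolist()[::2])
for u in (244,267,291): print(im[365:410,u].tolist()[::3])
E
```

```text
ball up [105.  -16.8 116. ] L [104.   45.6  84. ] R [105.4 -45.1  56. ]
boss end top edge z83 [135.8  -0.7  83. ] shaft 240 [68.7 18.5 70. ] [ 68.7 -20.8  70. ] shaft 320 [-3.1 19.4 70. ] [ -3.1 -18.1  70. ] stop [-59.7  22.9  76. ] [-59.6 -24.3  76. ]
[365, 357, 357, 382, 500, 585, 631, 651, 669, 681, 687, 699, 691, 684, 679, 672, 664, 658, 634, 620, 590, 563, 546, 521, 473, 404, 323, 267, 257, 335, 363, 350, 251]
[159, 165, 163, 157, 155, 351, 540, 580, 649, 671, 670, 686, 695, 700, 686, 693, 676, 659, 434, 430, 420, 408, 394, 379, 342, 260, 191, 115, 123, 119, 112, 107, 112]
[[100, 100, 96], [98, 96, 93], [93, 92, 90], [84, 84, 81], [41, 45, 90], [28, 28, 98], [22, 23, 97], [23, 24, 98], [27, 23, 99], [20, 24, 94], [39, 42, 149], [45, 50, 173], [52, 58, 153], [83, 87, 83], [96, 100, 98]]
[[103, 102, 99], [98, 97, 94], [93, 91, 89], [81, 81, 77], [199, 195, 195], [225, 222, 223], [226, 222, 225], [223, 221, 223], [224, 221, 223], [225, 222, 223], [226, 222, 225], [71, 76, 175], [42, 46, 113], [108, 109, 107], [105, 108, 104]]
[[101, 99, 97], [95, 94, 92], [91, 92, 89], [85, 84, 81], [33, 34, 64], [27, 26, 71], [13, 18, 64], [21, 18, 67], [14, 15, 62], [20, 26, 68], [21, 23, 87], [22, 24, 105], [44, 44, 110], [110, 110, 106], [113, 115, 112]]
```

```bash

python3 -m handwheel '[[0,0.003,0.045,0],[0,0.003,0.08,0],[0,0.003,0.08,0]]'
python3 -m handwheel '[[0,-0.012,-0.002,0],[0,-0.026,-0.002,0],[0,-0.044,0.002,0],[0,-0.06,0.012,0],[0,-0.06,0.012,0]]'
```

```text
clock: 4.25
eef_pos: [599.8, 67.9, 118.9]
eef_rot: [-3.137, 0.002, 1.299]
wrist_force: [-0.0, 0.1, 0.8]
finger_gap: 36.2
clock: 4.88
eef_pos: [541.5, 84.5, 108.7]
eef_rot: [-3.138, 0.002, 1.3]
wrist_force: [0.4, -0.2, 0.6]
finger_gap: 35.4
```

```bash
python3 -m handwheel '[[0,0.01,-0.02,0],[0,0.02,-0.08,0],[0,0.02,-0.08,0]]' >/dev/null; python3 - <<'E'
from h import *
a,_=shot('wrist','w4');shot('side','s4');shot('top','t4')
A=cv2.resize(cv2.imread('pics/w4.png')[150:420,150:390],None,fx=1.8,fy=1.8)
B=cv2.resize(cv2.imread('pics/side0.png')[0:1,0:1],(1,1))
S=cv2.resize(cv2.imread('pics/s4.png')[165:275,255:385],(368,311));T=cv2.resize(cv2.imread('pics/t4.png')[140:225,235:365],(368,175))
R=np.zeros((486,368,3),np.uint8);R[:311]=S;R[311:]=T
cv2.imwrite('pics/v4.png',np.hstack([A,R]))
go([105,0,200],0)
E
```

```text
clock 5.4 fx [105.6  25.1 188.6] phi 0.2 -> d [-0.0007  0.025  -0.0115] turn 0.2 F [ 0.1 -0.5 -0.3] gap 35.8
```

View pics/v4.png

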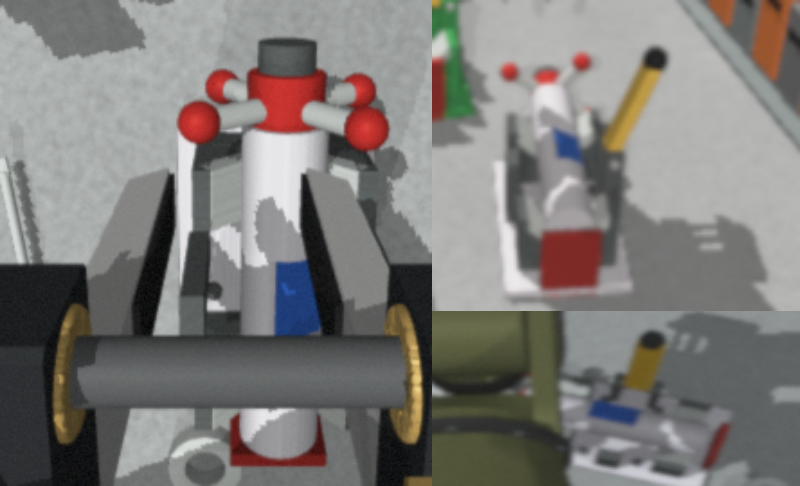

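The wrist crop shows the blue flat on the upper −y side, with its near edge at crop u≈275 and the stop at (277,455). The balls are at crop (199,122) and (366,129). I'll compute the roll still needed from the flat's edge on the cylinder.

```bash
cat >> h.py <<'E'
def oncyl(c,u,v,r=20,y0=-0.5,z0=70):
    o,d=ray(c,u,v);O=tofx(o);D=tofx(o+d)-O; a=D[1:]@D[1:];q=O[1:]-[y0,z0];b=q@D[1:];k=b*b-a*(q@q-r*r)
    if k<0:return None
    p=O+D*(-b-np.sqrt(k))/a; return p.round(1),round(np.degrees(np.arctan2(p[2]-z0,p[1]-y0)),1)
def blue(im):
    b,g,r=[im[:,:,i].astype(int) for i in (2,1,0)]; return (b>g+30)&(b>r+45)
E
python3 - <<'E'
from h import *
im=cv2.imread('pics/w4.png')[:,:,::-1];c=cams.get_calibration('wrist')
m=blue(im);m[:, :250]=0
for v in range(296,336,6):
    u=np.where(m[v,:360])[0]
    if len(u): print(v,u[0],u[-1],oncyl(c,u[0],v),oncyl(c,u[-1],v))
print('rows',np.where(m[:,305:318].any(1))[0][[0,-1]])
f=lambda u,v,z:tofx(onz(c,u,v,z)).round(1)
print(f(260.6,217.8,104),f(353.3,221.7,104),f(150+288/1.8,150+40/1.8,83))
E
```

```text
296 304 320 (array([37.4,  7.4, 88.4]), np.float64(66.7)) (array([38. , -5.2, 89.4]), np.float64(103.7))
302 303 321 (array([31.9,  8.1, 88.1]), np.float64(64.6)) (array([32.6, -6.2, 89.2]), np.float64(106.6))
308 303 323 (array([26.6,  8. , 88.1]), np.float64(64.8)) (array([26.9, -8. , 88.5]), np.float64(112.1))
314 303 324 (array([21.2,  7.9, 88.1]), np.float64(65.1)) (array([21.3, -9.1, 88.1]), np.float64(115.4))
320 303 325 (array([15.8,  7.8, 88.2]), np.float64(65.4)) (array([ 15.5, -10.1,  87.5]), np.float64(118.8))
326 303 326 (array([10.4,  7.7, 88.2]), np.float64(65.7)) (array([  9.6, -11.2,  86.9]), np.float64(122.3))
332 303 327 (array([ 4.9,  7.6, 88.3]), np.float64(66.0)) (array([  3.6, -12.3,  86.1]), np.float64(126.2))
rows [295 335]
[106.5  40.3 104. ] [103.8 -25.6 104. ] [135.9   4.4  83. ]
```

```bash
python3 -m handwheel '[[0,0.0,-0.02,0],[0,0,-0.02,0]]' >/dev/null; cat > fl.py <<'E'
from h import *
import sys
im,c=shot('wrist',sys.argv[1]);c=cams.get_calibration('wrist')
m=blue(im);m[:230]=0;m=cv2.morphologyEx(m.astype(np.uint8),cv2.MORPH_OPEN,np.ones((3,3)))
n,l,s,ce=cv2.connectedComponentsWithStats(m);i=1+np.argmax(s[1:,4]);m=l==i;print(s[i],ce[i])
for v in range(s[i,1]+2,s[i,1]+s[i,3]-1,7):
    u=np.where(m[v])[0]; a,b=oncyl(c,u[0]-.5,v),oncyl(c,u[-1]+.5,v); print(v,u[0],u[-1],a,b)
r=im.astype(int);m=((r[:,:,0]>90)&(r[:,:,1]<60)&(r[:,:,2]<65)).astype(np.uint8);m[330:]=0;m[:140]=0
n,l,s,ce=cv2.connectedComponentsWithStats(m)
for i in range(1,n):
    if s[i,4]>60: print(s[i],ce[i].round(1),tofx(onz(c,*ce[i],104)).round(1))
go([105,-34,130],0)
E
python3 fl.py w5
```

```text
[305 287  21  44 718] [313.74094708 308.92479109]
289 306 318 (array([34.2,  5.2, 89.2]), np.float64(73.6)) (array([34.3, -5.8, 89.3]), np.float64(105.5))
296 306 320 (array([27.7,  5. , 89.2]), np.float64(73.9)) (array([27.5, -7.8, 88.6]), np.float64(111.4))
303 306 322 (array([21.1,  4.9, 89.3]), np.float64(74.3)) (array([20.4, -9.8, 87.7]), np.float64(117.8))
310 306 323 (array([14.5,  4.8, 89.3]), np.float64(74.7)) (array([ 13.3, -11. ,  87. ]), np.float64(121.6))
317 305 324 (array([ 7.6,  5.5, 89.1]), np.float64(72.5)) (array([  6. , -12.2,  86.3]), np.float64(125.6))
324 305 325 (array([ 0.8,  5.4, 89.1]), np.float64(72.9)) (array([ -1.4, -13.4,  85.3]), np.float64(130.1))
[131 140  60   9 349] [154.4 142.9] [157.2 118.1 104. ]
[270 185  15  17 135] [275.1 192.6] [120.7  30.5 104. ]
[292 184  41  33 878] [311.2 198.8] [116.    3.3 104. ]
[343 187  23  40 564] [353.5 209.4] [107.8 -29.  104. ]
[255 201  22  22 352] [265.5 211.4] [106.1  37.8 104. ]
clock 5.7 fx [105.7  25.1 208. ] phi 0.2 -> d [-0.0007  0.0595  0.0778] turn 0.2 F [-0.5 -1.5  0.1] gap 35.8
```

```bash

python3 -m handwheel '[[0,0.058,0.0,0],[0,0.058,0.04,0],[0,0.058,0.098,0],[0,0.058,0.098,0],[0,0.058,0.098,0]]'
python3 -m handwheel '[[0,-0.01,-0.005,0],[0,-0.02,-0.008,0],[0,-0.034,-0.012,0],[0,-0.034,-0.012,0],[0,-0.034,-0.012,0]]'
python3 -m handwheel '[[0,0.004,-0.01,0],[0,0.004,-0.08,0],[0,0.004,-0.08,0],[0,0.004,-0.08,0],[0,0.004,-0.08,0]]' >/dev/null
python3 fl.py w6
```

```text
clock: 6.32
eef_pos: [617.0, 63.8, 111.6]
eef_rot: [-3.139, 0.001, 1.3]
wrist_force: [0.3, -0.2, 0.9]
finger_gap: 35.8
clock: 6.95
eef_pos: [586.1, 73.8, 127.9]
eef_rot: [3.136, -0.002, 1.301]
wrist_force: [3.8, 3.7, 14.2]
finger_gap: 35.6
[ 265  289   31   47 1284] [279.47274143 312.42601246]
291 265 295 (array([33.5, 10.2, 86.9]), np.float64(57.7)) (array([ 31.1, -16.4,  82.1]), np.float64(142.8))
298 265 294 (array([26.9, 10.2, 86.9]), np.float64(57.5)) (array([ 25. , -15.6,  83.1]), np.float64(139.0))
305 265 294 (array([20.3, 10.3, 86.8]), np.float64(57.4)) (array([ 18.2, -15.7,  83. ]), np.float64(139.4))
312 265 294 (array([13.6, 10.3, 86.8]), np.float64(57.2)) (array([ 11.4, -15.8,  82.9]), np.float64(139.8))
319 265 294 (array([ 6.8, 10.4, 86.8]), np.float64(57.0)) (array([  4.5, -15.9,  82.8]), np.float64(140.2))
326 265 294 (array([-0.1, 10.5, 86.7]), np.float64(56.8)) (array([ -2.5, -15.9,  82.7]), np.float64(140.6))
333 265 285 (array([-7. , 10.5, 86.7]), np.float64(56.6)) (array([-5.8, -7.9, 88.6]), np.float64(111.7))
[ 93 140  61  11 436] [119.7 144. ] [158.  112.9 104. ]
[ 254  189   55   47 1328] [281.5 209.9] [109.2  -4.  104. ]
[322 196  16  19 217] [329.9 204.8] [113.2 -40.4 104. ]
[211 203  19  20 310] [220.4 212.6] [106.9  42.3 104. ]
clock 7.62 fx [106.9  -3.7 206.7] phi 0.2 -> d [-0.0021  0.03    0.0768] turn 0.2 F [0.2 0.8 0.1] gap 35.7
```

View pics/w6.png

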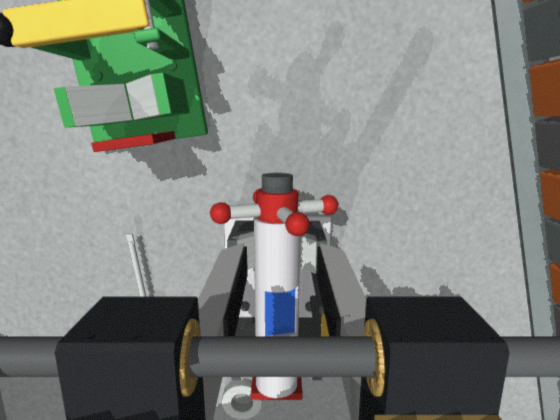

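The flat is now nearly up: it spans columns 265–295 while the shaft is centred at about 277. The top ball is at (297,224). Next is the exact remaining roll.

```bash
python3 - <<'E'
from h import *
im=cv2.imread('pics/w6.png').astype(int);c=cams.get_calibration('wrist')
for v in (255,270,280):
    r=im[v,240:318].sum(1); print(v,r.tolist()[::2])
    g=np.gradient(r[8:70].astype(float))
for v in (245,280,320): print(v,[tofx(onz(c,u,v,70)).round(1) for u in (255,277.5,300)])
print('ball',tofx(onz(c,297,223.5,116)),'L',tofx(onz(c,220.4,212.6,84)),'R',tofx(onz(c,329.9,204.8,56)))
print('cam',tofx(ray(c,0,0)[0]))
E
```

```text
255 [311, 96, 45, 138, 442, 456, 457, 453, 543, 621, 659, 664, 671, 683, 694, 685, 695, 691, 691, 686, 669, 670, 644, 632, 610, 578, 516, 457, 404, 318, 342, 549, 604, 598, 592, 588, 594, 583, 348]
270 [65, 61, 39, 101, 630, 648, 629, 404, 534, 611, 652, 663, 673, 679, 700, 683, 694, 694, 695, 685, 667, 665, 637, 630, 605, 570, 519, 458, 397, 310, 390, 403, 386, 391, 395, 385, 379, 374, 215]
280 [30, 64, 53, 208, 624, 631, 638, 577, 526, 616, 656, 666, 671, 685, 695, 686, 696, 690, 693, 683, 669, 662, 635, 621, 598, 567, 516, 446, 380, 320, 399, 397, 386, 391, 385, 402, 287, 107, 121]
245 [array([68.8, 18.8, 70. ]), array([68.9, -0.7, 70. ]), array([ 68.9, -20.4,  70. ])]
280 [array([35.7, 19.3, 70. ]), array([35.8, -0.8, 70. ]), array([ 35.8, -20.9,  70. ])]
320 [array([-4.2, 19.9, 70. ]), array([-4.2, -0.8, 70. ]), array([ -4.2, -21.5,  70. ])]
ball [102.03710818 -15.24845856 116.        ] L [101.64488921  45.54154723  84.        ] R [101.58899598 -47.05281609  56.        ]
cam [179.40823692  -2.65361694 377.12203722]
```

```bash

python3 -m handwheel '[[0.048,-0.003,0,0],[0.048,-0.003,0,0],[0.048,-0.003,0.06,0],[0.048,-0.003,0.136,0],[0.048,-0.003,0.136,0]]' 1
python3 -m handwheel '[[0,0,0,0],[0,0,0,0],[0,0,0,0]]'
python3 -c "
from h import *
go([139,-1,70],0)"
```

```text
clock: 8.25
eef_pos: [597.2, 118.9, 66.8]
eef_rot: [-3.139, 0.001, 1.301]
wrist_force: [-0.1, 0.4, 0.8]
finger_gap: 0.6
clock: 8.62
eef_pos: [598.0, 119.0, 68.7]
eef_rot: [-3.141, 0.0, 1.301]
wrist_force: [-0.1, -0.2, -0.0]
finger_gap: 0.4
clock 8.62 fx [1.539e+02 1.000e-01 6.870e+01] phi 0.2 -> d [-0.0149  0.0011 -0.0013] turn 0.2 F [-0.1 -0.2 -0. ] gap 0.4
```

```bash

python3 -m handwheel '[[-0.006,0.001,0,0],[-0.010,0.001,0,0],[-0.014,0.001,0,0],[-0.018,0.001,0,0],[-0.018,0.001,0,0]]'
python3 -m handwheel '[[-0.002,0,0,0],[-0.004,0,0,0],[-0.005,0,0,0],[-0.005,0,0,0]]'
python3 -c "
from h import *
go([139,-1,70],0)"
```

```text
clock: 9.25
eef_pos: [594.1, 101.1, 68.7]
eef_rot: [-3.141, 0.001, 1.301]
wrist_force: [-0.3, 0.1, 0.2]
finger_gap: 0.3
clock: 9.75
eef_pos: [593.4, 98.8, 68.9]
eef_rot: [3.141, -0.004, 1.301]
wrist_force: [5.3, 19.2, -2.6]
finger_gap: 0.7
clock 9.75 fx [133.2  -0.9  68.9] phi 0.3 -> d [ 0.0058  0.0002 -0.001 ] turn 0.3 F [ 5.3 19.2 -2.6] gap 0.7
```

Force rises to 19 N, which suggests the stop. I'll back off and check the plain end visually.

```bash

python3 -m handwheel '[[0.02,0,0,0],[0.02,0,-0.06,0],[0.02,0,-0.131,0],[-0.038,0.008,-0.131,0],[-0.038,0.008,-0.131,0]]' 0.62 >/dev/null
python3 -m handwheel '[[0,0,0,0],[0,0,0,0],[0,0,0,0]]'>/dev/null
python3 fl.py w7; python3 - <<'E'
from h import *
import h
c=cams.get_calibration('wrist');im=cv2.imread('pics/w7.png')
print([tofx(onz(c,280,v,76)).round(1) for v in (385,390,395)])
shot('side','s7');S=cv2.imread('pics/s7.png')[180:280,260:370]
A=im[170:420,180:380]
cv2.imwrite('pics/v7.png',np.hstack([cv2.resize(A,(480,600),interpolation=cv2.INTER_CUBIC)[:600],cv2.resize(cv2.copyMakeBorder(S,0,106,0,0,0),(320,600),interpolation=cv2.INTER_CUBIC)]))
E
```

```text
[ 258  286   31   48 1358] [272.89248895 309.63254786]
288 258 288 (array([25.9, 10.2, 86.9]), np.float64(57.6)) (array([ 24. , -15.6,  83.1]), np.float64(139.1))
295 258 288 (array([19.5, 10.3, 86.8]), np.float64(57.3)) (array([ 17.6, -15.7,  83. ]), np.float64(139.3))
302 258 288 (array([13. , 10.4, 86.8]), np.float64(56.9)) (array([ 11. , -15.7,  83. ]), np.float64(139.5))
309 258 288 (array([ 6.5, 10.5, 86.7]), np.float64(56.6)) (array([  4.4, -15.7,  82.9]), np.float64(139.7))
316 258 288 (array([-0.2, 10.6, 86.6]), np.float64(56.2)) (array([ -2.3, -15.8,  82.9]), np.float64(139.9))
323 258 288 (array([-6.9, 10.7, 86.6]), np.float64(55.9)) (array([ -9.1, -15.8,  82.8]), np.float64(140.1))
330 258 285 (array([-13.6,  10.8,  86.5]), np.float64(55.5)) (array([-14.3, -13.2,  85.4]), np.float64(129.5))
[ 247  184   55   46 1369] [274.6 204. ] [101.7  -4.5 104. ]
[316 190  17  19 236] [324.7 199.1] [105.4 -41.2 104. ]
[202 197  20  21 331] [211.8 206.9] [ 99.5  41.8 104. ]
clock 10.8 fx [ 93.2  -9.5 200.6] phi 0.1 -> d [0.0115 0.0244 0.0707] turn 0.1 F [0.  0.  0.2] gap 35.5
[array([-77.7,  -8.5,  76. ]), array([-83.2,  -8.5,  76. ]), array([-88.7,  -8.5,  76. ])]
```

View pics/v7.png

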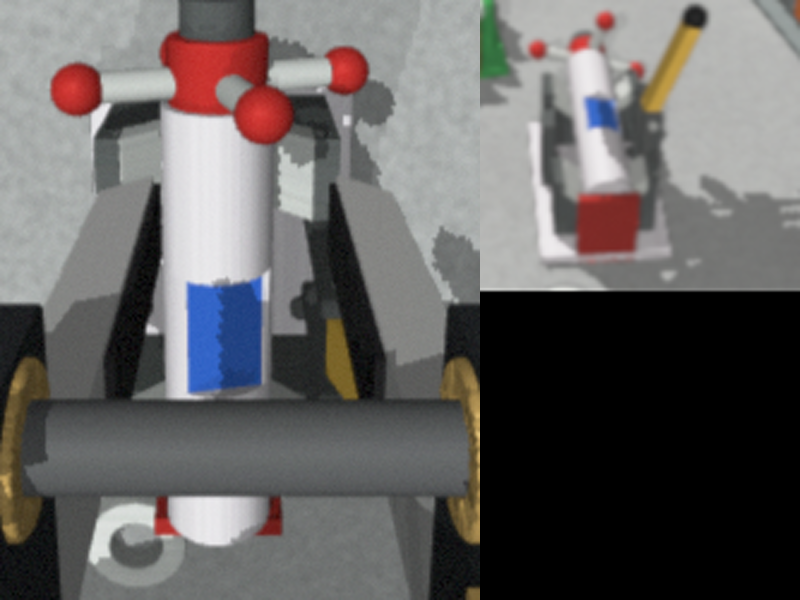

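```bash
python3 - <<'E'
from h import *
c=cams.get_calibration('wrist');im=cv2.imread('pics/w7.png')
for u in (247,249,294,296,272): print(u,[(v,*im[v,u]) for v in range(376,402,2)])
for nm,v,z in [('stop top near',386,76),('stop top near',390,76),('stop top far',394,76),('shaft end top',396.5,90)]: print(nm,v,tofx(onz(c,272,v,z)).round(1))
ct=cams.get_calibration('top');cs=cams.get_calibration('side')
for x in (-72,-78,-84): print(x,'stop top proj side',proj(cs,fx([x,0,76])).round(1),'shaftend',proj(cs,fx([x,0,90])).round(1))
S=cv2.imread('pics/s7.png'); x,y=proj(cs,fx([-84,0,80])).astype(int); 
for u in range(x-8,x+9,4): print(u,[(v,*S[v,u]) for v in range(y-12,y+10,2)])
E
```

```text
247 [(376, np.uint8(62), np.uint8(65), np.uint8(76)), (378, np.uint8(31), np.uint8(33), np.uint8(100)), (380, np.uint8(26), np.uint8(26), np.uint8(97)), (382, np.uint8(25), np.uint8(27), np.uint8(98)), (384, np.uint8(29), np.uint8(32), np.uint8(99)), (386, np.uint8(36), np.uint8(43), np.uint8(153)), (388, np.uint8(45), np.uint8(49), np.uint8(174)), (390, np.uint8(42), np.uint8(47), np.uint8(173)), (392, np.uint8(92), np.uint8(96), np.uint8(183)), (394, np.uint8(151), np.uint8(154), np.uint8(153)), (396, np.uint8(95), np.uint8(97), np.uint8(93)), (398, np.uint8(94), np.uint8(97), np.uint8(94)), (400, np.uint8(111), np.uint8(115), np.uint8(111))]
249 [(376, np.uint8(67), np.uint8(66), np.uint8(78)), (378, np.uint8(59), np.uint8(57), np.uint8(92)), (380, np.uint8(60), np.uint8(61), np.uint8(107)), (382, np.uint8(61), np.uint8(62), np.uint8(108)), (384, np.uint8(55), np.uint8(57), np.uint8(93)), (386, np.uint8(51), np.uint8(53), np.uint8(153)), (388, np.uint8(46), np.uint8(51), np.uint8(174)), (390, np.uint8(45), np.uint8(51), np.uint8(176)), (392, np.uint8(96), np.uint8(100), np.uint8(1
[... 4682 characters left out ...]
8), np.uint8(42), np.uint8(124)), (252, np.uint8(38), np.uint8(42), np.uint8(124)), (254, np.uint8(39), np.uint8(43), np.uint8(125))]
312 [(234, np.uint8(100), np.uint8(101), np.uint8(100)), (236, np.uint8(129), np.uint8(131), np.uint8(131)), (238, np.uint8(129), np.uint8(132), np.uint8(131)), (240, np.uint8(130), np.uint8(132), np.uint8(132)), (242, np.uint8(130), np.uint8(132), np.uint8(132)), (244, np.uint8(126), np.uint8(127), np.uint8(131)), (246, np.uint8(74), np.uint8(76), np.uint8(119)), (248, np.uint8(38), np.uint8(41), np.uint8(119)), (250, np.uint8(38), np.uint8(42), np.uint8(123)), (252, np.uint8(38), np.uint8(42), np.uint8(123)), (254, np.uint8(39), np.uint8(43), np.uint8(125))]
```

The plain end and the stop's inner edge coincide (−78.4 vs −78 in my frame), so the shaft rests on the stop. I'll correct the frame by +5.8 mm, then grip the top ball gently and turn the last −8°.

```bash
python3 - <<'E'
from h import *
C2=fx([5.8,-0.8,0]); s=open('h.py').read(); i=s.index('C=np.array(');j=s.index('\n',i); s=s[:i]+f'C=np.array([{C2[0]:.1f},{C2[1]:.1f},0])'+s[j:]; s=s.replace('y0=-0.5','y0=0'); open('h.py','w').write(s)
E
python3 -c "
from h import *
go([90,-14.5,116],0)"
```

```text
clock 10.85 fx [ 87.3  -8.8 200.7] phi 0.1 -> d [0.0024 0.0056 0.0848] turn 0.1 F [0.5 0.8 0.8] gap 35.5
```

```bash

python3 -m handwheel '[[0.002,0.006,0.04,0],[0.002,0.006,0.085,0],[0.002,0.006,0.085,0],[0.002,0.006,0.085,0]]'
python3 -m handwheel '[[0,0,0,0],[0,0,0,0],[0,0,0,0],[0,0,0,0],[0,0,0,0]]' 1 5
python3 -c "
from h import *
go([90,-7.9,117.3],0)"
```

```text
clock: 11.35
eef_pos: [598.2, 58.6, 117.6]
eef_rot: [3.138, -0.004, 1.299]
wrist_force: [-0.1, 0.8, -0.2]
finger_gap: 35.5
clock: 11.98
eef_pos: [598.8, 58.6, 118.7]
eef_rot: [3.136, -0.005, 1.299]
wrist_force: [0.1, 0.8, 6.4]
finger_gap: 17.1
clock 11.97 fx [ 90.1 -16.2 118.7] phi 0.1 -> d [-0.0001 -0.0083  0.0013] turn 0.1 F [0.1 0.8 6.4] gap 17.1
```

```bash

python3 -m handwheel '[[0,-0.004,-0.001,0],[0,-0.008,-0.001,0],[0,-0.008,-0.001,0],[0,-0.008,-0.001,0]]'
python3 -m handwheel '[[0,0,0,0],[0,0,0,0]]' 0.62 >/dev/null
python3 -m handwheel '[[0,0,-0.04,0],[0,0,-0.08,0],[0,0,-0.08,0],[0,0,-0.08,0],[0,0,-0.08,0]]' >/dev/null
python3 fl.py w8
```

```text
clock: 12.48
eef_pos: [591.1, 60.9, 120.2]
eef_rot: [3.135, -0.005, 1.299]
wrist_force: [1.5, 0.3, 6.7]
finger_gap: 17.4
[ 257  290   33   47 1419] [272.98308668 313.13601128]
292 257 289 (array([18.8, 13.6, 84.7]), np.float64(47.1)) (array([ 18.6, -13.9,  84.4]), np.float64(134.1))
299 257 289 (array([12.3, 13.7, 84.6]), np.float64(46.7)) (array([ 12.2, -14. ,  84.3]), np.float64(134.2))
306 257 289 (array([ 5.8, 13.8, 84.5]), np.float64(46.3)) (array([  5.7, -14. ,  84.3]), np.float64(134.4))
313 258 289 (array([-0.4, 13. , 85.2]), np.float64(49.4)) (array([ -0.9, -14. ,  84.2]), np.float64(134.6))
320 258 288 (array([-7. , 13.1, 85.1]), np.float64(49.0)) (array([ -7.1, -13.2,  85. ]), np.float64(131.4))
327 258 288 (array([-13.8,  13.2,  85. ]), np.float64(48.6)) (array([-13.8, -13.3,  85. ]), np.float64(131.5))
334 258 288 (array([-20.6,  13.3,  84.9]), np.float64(48.2)) (array([-20.6, -13.3,  84.9]), np.float64(131.7))
[ 252  186   44   48 1369] [274.8 207.7] [ 95.9  -2.1 104. ]
[321 195  17  19 255] [329.3 204. ] [ 98.8 -41.9 104. ]
[203 199  19  20 311] [212.7 208.5] [ 95.4  43.3 104. ]
clock 13.4 fx [ 89.7  -6.8 198.5] phi 0.1 -> d [0.0149 0.027  0.0687] turn 0.1 F [-0.   0.8 -0.2] gap 35.4
```

Roll is good (normal at 90.4°) and the flat's centre is at x≈−1 mm. I'll give the boss one confirming push onto the stop before clamping.

```bash

python3 -m handwheel '[[0.055,-0.006,0,0],[0.055,-0.006,0,0],[0.055,-0.006,0.06,0],[0.055,-0.006,0.129,0],[0.055,-0.006,0.129,0]]' 1 15 >/dev/null
python3 -m handwheel '[[-0.005,0,0,0],[-0.010,0,0,0],[-0.014,0,0,0],[-0.016,0,0,0],[-0.017,0,0,0]]'
python3 -c "
from h import *
go([126,0,70],0)"
```

```text
clock: 14.65
eef_pos: [592.9, 99.2, 66.8]
eef_rot: [-3.14, -0.003, 1.299]
wrist_force: [2.5, 8.4, 4.0]
finger_gap: 0.6
clock 14.65 fx [127.6   0.4  66.8] phi 0.1 -> d [-0.0016  0.0004 -0.0032] turn 0.1 F [2.5 8.4 4. ] gap 0.6
```

```bash

python3 -m handwheel '[[0.015,0,0,0],[0.02,0,-0.05,0],[0.02,0,-0.11,0],[0.02,0.0,-0.17,0],[0.02,0.0,-0.175,0]]' >/dev/null
python3 -m handwheel '[[-0.04,0.04,0,0],[-0.08,0.08,0,0],[-0.125,0.117,0,0],[-0.145,0.117,0,0],[-0.145,0.117,0,0]]' >/dev/null
python3 - <<'E'
from h import *
ct=cams.get_calibration('top');cs=cams.get_calibration('side')
print('knob fx',tofx([629.6,-45.4,185.5]).round(1))
shot('side','s9'); go([0,-115,187],0)
w,c=shot('wrist','w9')
S=cv2.resize(cv2.imread('pics/s9.png')[120:280,230:400],(340,320));W=cv2.resize(cv2.imread('pics/w9.png'),(427,320))
cv2.imwrite('pics/v9.png',np.hstack([S,W]))
E
```

```text
knob fx [ -1.6 -74.  185.5]
clock 15.95 fx [   4.3 -117.7  246. ] phi 0.1 -> d [-0.0047 -0.0029  0.059 ] turn 0.1 F [-0.4  0.   0.2] gap 0.4
```

View pics/v9.png

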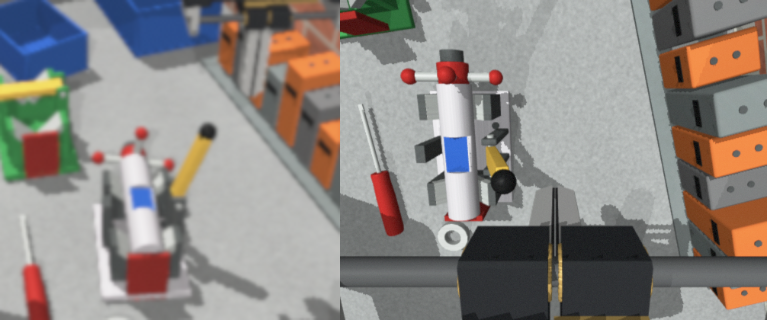

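The combined view shows the flat facing up, the shaft on the stop, and the closed fingers behind the knob on the hinge side. Now the clamp push.

```bash

python3 -m handwheel '[[-0.005,-0.003,0.03,0],[-0.005,-0.003,0.059,0],[-0.005,-0.003,0.059,0]]'
python3 -m handwheel '[[0,-0.02,-0.002,0],[0,-0.035,-0.004,0],[0,-0.05,-0.005,0],[0,-0.065,-0.004,0],[0,-0.08,0,0]]'
python3 -c "
from h import *
go([0,-13,177],0)"
```

```text
clock: 16.38
eef_pos: [668.6, -52.8, 185.6]
eef_rot: [3.14, -0.006, 1.302]
wrist_force: [-0.1, 0.0, -0.4]
finger_gap: 0.6
clock: 17.0
eef_pos: [592.2, -30.5, 188.4]
eef_rot: [3.136, -0.006, 1.303]
wrist_force: [1.3, -0.2, 2.8]
finger_gap: 0.4
clock 17.0 fx [  2.6 -34.  188.4] phi 0.4 -> d [-0.0025 -0.021   0.0113] turn 0.4 F [ 1.3 -0.2  2.8] gap 0.4
```

```bash

python3 -m handwheel '[[-0.002,-0.012,0.003,0],[-0.002,-0.022,0.009,0],[-0.002,-0.032,0.016,0],[-0.002,-0.034,0.018,0]]'
python3 -m handwheel '[[0,0.012,-0.02,0],[0,0.012,-0.05,0],[0,0.012,-0.05,0],[0,0.012,-0.05,0]]'
python3 - <<'E'
from h import *
go([0,20,200],0)
ct=cams.get_calibration('top');cs=cams.get_calibration('side')
for n,c in(('side',cs),('wrist',None)):
    im,_=shot(n,n+'10'); c=cams.get_calibration(n)
    m=(im.max(2)<50).astype(np.uint8); 
    for a in (1.0,.9,.8,.6): print(n,a,proj(c,fx([0,-44+100*np.cos(a),90.5+100*np.sin(a)])).round())
S=cv2.resize(cv2.imread('pics/side10.png')[120:280,230:400],(340,320));W=cv2.resize(cv2.imread('pics/wrist10.png'),(427,320))
cv2.imwrite('pics/v10.png',np.hstack([S,W]))
E
```

```text
clock: 17.5
eef_pos: [558.5, -23.0, 170.0]
eef_rot: [3.136, -0.006, 1.304]
wrist_force: [0.2, -0.2, 1.5]
finger_gap: 0.3
clock: 18.0
eef_pos: [569.4, -26.4, 218.9]
eef_rot: [3.138, -0.006, 1.304]
wrist_force: [-0.5, -0.5, 0.2]
finger_gap: 0.8
clock 18.0 fx [  0.4 -10.9 218.9] phi 0.4 -> d [-0.0003 -0.031   0.0188] turn 0.4 F [-0.5 -0.5  0.2] gap 0.8
side 1.0 [298. 191.]
side 0.9 [294. 193.]
side 0.8 [291. 195.]
side 0.6 [285. 200.]
wrist 1.0 [247. 238.]
wrist 0.9 [235. 235.]
wrist 0.8 [224. 232.]
wrist 0.6 [208. 225.]
```

View pics/v10.png

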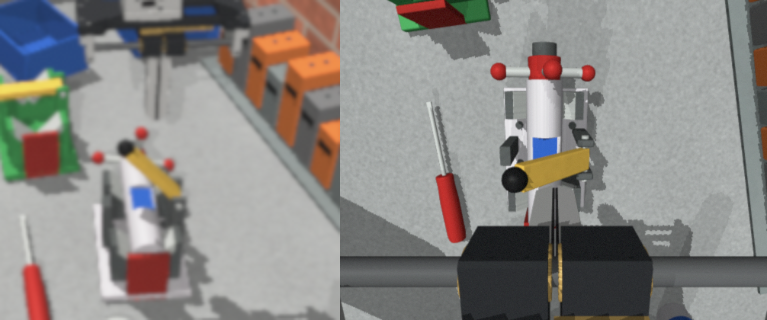

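The knob is at side (293,194), so the clamp is at about 0.86 rad. Next I'll press it down along its arc from above.

```bash

python3 -m handwheel '[[0,-0.037,0.0,0],[0,-0.037,0.0,0],[0,-0.037,0.02,0],[0,-0.037,0.02,0]]' >/dev/null
python3 -m handwheel '[[0,-0.004,0.02,0],[0,-0.012,0.033,0],[0,-0.02,0.046,0],[0,-0.025,0.06,0],[0,-0.027,0.07,0]]'
python3 -c "
from h import *
go([0,56,109.5],0)"
```

```text
clock: 19.23
eef_pos: [507.6, -9.1, 126.7]
eef_rot: [3.141, -0.005, 1.304]
wrist_force: [-1.5, 1.2, 2.3]
finger_gap: 0.5
clock 19.23 fx [  0.3  53.3 126.7] phi 0.4 -> d [-0.0004 -0.0028  0.0172] turn 0.4 F [-1.5  1.2  2.3] gap 0.5
```

```bash

python3 -m handwheel '[[0,-0.001,0.006,0],[0,-0.002,0.011,0],[0,-0.003,0.015,0],[0,-0.003,0.017,0],[0,-0.003,0.018,0]]'
python3 -m handwheel '[[0,0,0.001,0],[0,0,0.002,0],[0,0,0.002,0]]'
```

```text
clock: 19.85
eef_pos: [505.0, -8.3, 109.2]
eef_rot: [3.141, -0.005, 1.304]
wrist_force: [-3.6, 0.5, 11.0]
finger_gap: 0.6
clock: 20.23
eef_pos: [505.1, -8.3, 108.8]
eef_rot: [3.14, -0.006, 1.304]
wrist_force: [-9.3, 0.3, 20.4]
finger_gap: 0.0
```

Force rises steeply at z≈109, which matches a shut clamp. I'll retreat and check.

```bash

python3 -m handwheel '[[0,0,-0.05,0],[0,0,-0.11,0],[0.05,0,-0.11,0],[0.1,0,-0.11,0],[0.1,0,-0.11,0]]'
python3 -m handwheel '[[0.05,0,0,0],[0.05,0,0,0],[0.05,0,0,0]]' >/dev/null
python3 - <<'E'
from h import *
for n in('side','wrist'):
    shot(n,n+'11'); c=cams.get_calibration(n)
    for a in (.1,0.05,0): print(n,a,proj(c,fx([0,-44+100*np.cos(a),90.5+100*np.sin(a)])).round(1))
S=cv2.resize(cv2.imread('pics/side11.png')[165:275,255:365],(400,400),interpolation=cv2.INTER_CUBIC);W=cv2.imread('pics/wrist11.png')[150:400,150:400];W=cv2.resize(W,(400,400))
cv2.imwrite('pics/v11.png',np.hstack([S,W]));print(read_state()['wrist_force'])
E
```

```text
clock: 20.85
eef_pos: [531.4, 90.0, 219.1]
eef_rot: [3.14, -0.006, 1.307]
wrist_force: [-0.1, -0.7, -0.6]
finger_gap: 0.4
side 0.1 [278.1 215.2]
side 0.05 [278.  216.8]
side 0 [277.9 218.3]
wrist 0.1 [282.3 371.1]
wrist 0.05 [281.8 367.4]
wrist 0 [281.7 363.9]
[ 0.27007079 -0.18598994 -0.84522282]
```

The viewer limit is reached, so I'll check numerically.

```bash
python3 - <<'E'
from h import *
im=cv2.imread('pics/side11.png')[:,:,::-1];i=im.astype(int)
m=(im.max(2)<45).astype(np.uint8);m[:,:262]=0;m[:,300:]=0;m[:200]=0;m[236:]=0
n,l,s,ce=cv2.connectedComponentsWithStats(m)
for k in range(1,n):
    if s[k,4]>8: print('dark',s[k],ce[k].round(1))
y=(i[:,:,0]>130)&(i[:,:,2]<90)&(i[:,:,1]>90); y[:,:262]=0;y[:,345:]=0;y[:195]=0;y[245:]=0
v,u=np.where(y);print('yellow',len(u),u.min(),u.max(),v.min(),v.max(),np.polyfit(u,v,1))
c=cams.get_calibration('side');print('arm axis top shut',proj(c,fx([0,-40,96.5])),proj(c,fx([0,44,96.5])))
for v in range(240,254,2): print(v,im[v,300].tolist(),end=' ')
t=cams.get_calibration('top');T,_=shot('top','t12')
k=proj(t,fx([0,56,90.5]));print('\ntop knob pred',k)
d=(T.max(2)<45).astype(np.uint8);x,yy=k.astype(int);n,l,s,ce=cv2.connectedComponentsWithStats(d[yy-12:yy+12,x-12:x+12])
for q in range(1,n):
    if s[q,4]>8: print(s[q],ce[q]+[x-12,yy-12])
b=blue(im);b[:200]=0;b[245:]=0;b[:,:275]=0;b[:,330:]=0;print('blue px side',b.sum())
E
```

```text
yellow 309 276 319 200 223 [-6.19963862e-02  2.35887700e+02]
arm axis top shut [316.55546527 214.73195164] [282.77567473 216.24403521]
240 [149, 145, 147] 242 [152, 149, 151] 244 [161, 157, 159] 246 [141, 109, 109] 248 [129, 45, 42] 250 [125, 42, 39] 252 [124, 42, 39] 
top knob pred [295.61176377 213.57414134]
[11 11  4  4  9] [295.22222222 213.33333333]
blue px side 1
```

```bash
python3 -c "
from cell import manip;print(manip.sign_off())"
```

```text
the job is handed in; nothing more can be done
None
```

The job is handed in. I rolled the shaft in the V-supports until the blue flat faced up, slid it onto the red end stop, then swung the yellow clamp over and pressed it shut. The robot clock read about 21 s at the end, and the arm had retreated clear.

What the last checks showed:
- **Flat:** before clamping, the wrist camera put its direction at 90.4°, where 90° is straight up.
- **End stop:** before clamping, the plain end and the stop's inner face coincided to about 0.5 mm. A second push on the boss met firm resistance at the same place, about 9 N. The side picture after clamping showed the end still there.
- **Clamp:** the press met firm resistance (about 20 N) at the height expected for a shut clamp, with the tool at 108.8 mm against 109.5 mm. Afterwards the top camera found the knob within 0.5 px of its shut position, and the side camera found the arm level within about 1°.

What did not go to plan:
- **Force during rolling:** one rolling push showed a brief 14 N upward force on the tool, cause not found. The shaft was still in the V-supports afterwards.
- **Frame estimate:** my first fixture position was about 6 mm off along the shaft. I corrected it from the stop's position before the final roll and the clamping.
- **Last picture:** the viewer's 12-picture limit was reached, so I checked the final state from pixel measurements. The side-view search for the black knob found nothing there; only the top view did.

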